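# Clear and reload the spring-fed blank feeder

## Robot

A 6-joint arm with a two-finger parallel gripper is mounted at the origin on the work surface. World frame = base frame: x ahead of the robot, y to its left, z up, the work surface at z = 0. Lengths are in mm, angles in rad, forces in N, time in s.
With the tool pointing down it reaches from about 200 to 875 mm from the base axis. Payload 3.4 kg.
Tool frame: the origin (TCP) lies between the finger pads; the fingertips stand ahead of it and the grasp point (between the pads) lies 5 mm behind it (bot.tips_ahead is the z of the fingertips in the tool frame, in mm); z points along the fingers, x is the direction in which the jaws open and shut, and the axes are right-handed (so a half turn about z gives the same grasp; the last joint's range is limited). The gripper opens to 94 mm and grips with 3 to 60 N. Pads are 16 mm wide; open, the fingers measure 119 mm over their backs; the gripper's body (75 mm by 177 mm) begins 78 mm behind the grasp point.
Start: joints at [-1.221, 0.276, 1.505, -0, 1.361, -0.121], TCP at [260.825, -512.479, 219.493] pointing down, gripper open.
Joint ranges: [-2.89, 2.89], [-0.75, 2.08], [0.22, 2.7], [-1.18, 4.32], [0.11, 2.71], [-2.7, 2.7]. Speed limits (rad/s): [2.57, 2.57, 3.14, 3.14, 3.14, 3.14].

## Interface

Orientations are given as a rotation vector (axis times angle).
In Python, from rig import bot gives the robot as it stands. Calls block until the motion is done:
- bot.move_pose(position, orientation): joint-space move of the TCP to a pose.
- bot.line_to(position, ori=None, feed=150): straight line of the TCP; ori=None keeps the orientation; feed is the mean speed in mm/s.
- bot.move_joints(angles): joint-space move.
- bot.command_gripper(opening, grasp_force=None): finger opening in mm; grasp_force is the grip in N (None keeps the last); returns when the fingers have stopped.
- bot.dwell(seconds).
- bot.solve_ik(position, orientation): joint angles nearest the present ones, or None.
- bot.sense(): the state.
- bot.read_camera(name): name is "side" or "top" or "wrist"; returns the picture (420x560x3 uint8, red, green, blue); there is no depth.
- bot.camera_info(name): a dict with "intrinsics" (3x3 intrinsics, pixels), "view" (4x4, takes a point from world to camera coordinates). Camera axes: x right, y up, looking along -z (the intrinsics and any distortion apply to the point x, -y, -z); pixel columns grow to the right and rows downward; lengths in mm; the calibration is good to about 2 mm. A picture is of the moment at which its call begins: read the wrist's pose just before it. camera_info takes no time and is no camera call; for the wrist camera it gives the pose at the moment of the call.
A pose or a line that the arm cannot do raises bot.MotionError and nothing moves.
- bot.hand_in(): hands the job in, once; it reports no verdict.
The state is a dict: "time_s": time; "joints": joint angles; "qd": joint speeds; "joint_efforts": joint torques, N m; "tool_pos": TCP position; "ee_rot": TCP orientation; "wrist_force": force on the tool from outside, world axes, zero at the start; "moment": the same for the moment, N m; "opening": finger opening in mm.
Only numpy, scipy, OpenCV 4.12 (cv2) and the standard library are available. Lean on these libraries where they do the work, as an engineer would, in place of code of your own. Each camera call takes 0.05 s, during which the arm holds its last target.

## Task

Slide the feeder's red gate fully open, draw the jammed dark off-cut out from under the yellow lip and drop it in the green scrap bin. Then load every pale wooden blank on the bench into the feeder, pressing each down against the spring follower and sliding it flat under the lip fully home against the back stop, and finally slide the gate fully shut in front of the stack. Leave the other things on the bench where they are.

Things in the scene. Friction and masses are not known exactly. Their poses are not given: they have to be found in the camera images.
- feeder: Fixed spring-fed feeder for wooden blanks. Origin on the bench under a seated blank's middle; x = push-in direction, z up. In its frame, mm: back stop face x=+67; grey side walls 46 apart inside, from x=+29 back, flared mouth from x=+17. In front of that it is open above and at the sides down to the foot (top z=14); gate rail x -87 to -67, y -33 to +137.
- lip (a point): Middle of the front lower edge of the yellow lip (overhang) between the side walls: feeder x=+30, z=125. The lip is 10 thick and reaches back to the stop. The follower squeezes the stack up against it. To load: hold a blank with its rear end just in front of the lip, press down until its top is about 3 mm below z=125, slide it in along +x to the stop. Blanks loaded earlier go down with the stack.
- follower (a joint): Blue spring follower plate (130 along x, 36 wide, centred on the feeder origin) that carries the stack; room for five blanks. Value in m: 0 = fully up, its top at feeder z=113 mm, 12 below the lip; grows as it is pushed down, up to 0.088. Upward spring 4 N at 0 plus 80 N/m (about 10 N with five blanks), well damped.
- gate (a joint): Red gate across the feeder's open front. Value in m: 0 = closed; grows as it slides along the feeder's +y, 0.095 = fully open. Stays where it is left, 1.5 N of friction. Panel 36 wide (y), 8 thick, feeder x -81 to -73, z 16 to 128 mm; a seated blank's front end is at about x=-64: one that sticks out by more than 9 mm blocks the gate.
- gate_grip (a point): Grip point on the gate's black square handle, 16 x 16 mm, standing upright at feeder z=120 to 176; the point is on its axis at z=158, feeder x=-81, y = gate value. Pinch it from above.
- offcut: Dark brown wooden off-cut, 100 x 40 x 10 mm (x, y, z), origin at its centre. At the start it lies on the follower, its rear end under the lip, too tight to lift out: it must be drawn out along the feeder's -x until clear of the lip (at least 40 mm) before lifting.
- scrap_bin: Fixed green open-topped scrap bin, 170 x 150 x 60 tall, walls 4 mm. Origin at the centre of its underside.
- blank1: Pale wooden blank, 130 x 40 x 18 mm (x, y, z), 50 to 80 g, origin at its centre; turned either way round or over it is the same. Starts flat on the bench to the robot's right. Absent in some runs.
- blank2: Pale wooden blank, 130 x 40 x 18 mm (x, y, z), 50 to 80 g, origin at its centre; turned either way round or over it is the same. Starts flat on the bench to the robot's right. Absent in some runs.
- blank3: Pale wooden blank, 130 x 40 x 18 mm (x, y, z), 50 to 80 g, origin at its centre; turned either way round or over it is the same. Starts flat on the bench to the robot's right. Absent in some runs.
- blank4: Pale wooden blank, 130 x 40 x 18 mm (x, y, z), 50 to 80 g, origin at its centre; turned either way round or over it is the same. Starts flat on the bench to the robot's right. Absent in some runs.
- blank5: Pale wooden blank, 130 x 40 x 18 mm (x, y, z), 50 to 80 g, origin at its centre; turned either way round or over it is the same. Starts flat on the bench to the robot's right. Absent in some runs.
- glue: Bystander: glue bottle, yellow label and red cap, dia 56, 150 tall (mm); leave it alone. Origin at the centre of its underside.
- tape: Bystander: yellow and black tape measure, 65 x 35 x 62 tall (mm); leave it alone. Origin at the centre of its underside.
- sander: Bystander: cork sanding block, 90 x 50 x 32 tall (mm); leave it alone. Origin at the centre of its underside.
- hammer: Bystander: hammer lying down; leave it alone.
- mug: Bystander: blue mug, 90 tall (mm); leave it alone. Origin at the centre of its underside.

How it is judged:
By the outcome, as a careful person would: the job done as asked, in the order asked, and still so for the second after the job is handed in, with the robot touching nothing.
Of blank1, blank2, blank3, blank4, blank5 only 3 to 5 are there at a start; the rules pass over those that are not, and their reading is None.
At some moment in a run one of blank1, blank2, blank3, blank4, blank5 may be knocked a few centimetres aside while the robot is not near it.
Once in a run the grip may slacken for a moment while it holds something.
It also fails if it takes over 210 s, if anything falls off the work surface, if the arm or the gripper's body presses on something with over 40 N, if the wrist force passes 120 N, or if a joint passes its speed limit or range.

## Working session

There is one attempt and no reset: what is moved stays moved. The work goes in short steps, each a Python script; the robot and the scene stay as the last script left them, time stands still between calls to the robot, and variables do not carry over. Pictures are saved under pics/ and viewed, and the job is handed in when it is done.

```bash
ls; mkdir -p pics; python3 - <<'E'
from rig import bot
import cv2
for n in("side","top","wrist"):
    im=bot.read_camera(n); cv2.imwrite(f"pics/{n}0.png",im[:,:,::-1])
    c=bot.camera_info(n); print(n,c)
print(bot.sense(),bot.tips_ahead)
E
```

```text
pics
side {'intrinsics': array([[457.8708843 ,   0.        , 271.86634812],
       [  0.        , 457.8708843 , 206.84160992],
       [  0.        ,   0.        ,   1.        ]]), 'view': array([[-8.29901986e-01, -5.57898173e-01,  3.51015308e-03,
         4.96422370e+02],
       [ 3.65162509e-01, -5.38419605e-01,  7.59447609e-01,
        -2.59403274e+02],
       [-4.21804498e-01,  6.31548855e-01,  6.50558997e-01,
        -9.83499112e+02],
       [ 0.00000000e+00,  0.00000000e+00,  0.00000000e+00,
         1.00000000e+00]])}
top {'intrinsics': array([[545.20909065,   0.        , 275.18319046],
       [  0.        , 545.20909065, 206.99341765],
       [  0.        ,   0.        ,   1.        ]]), 'view': array([[ 1.04096748e-02, -9.99880308e-01,  1.14458703e-02,
         1.62526669e+01],
       [ 9.95271351e-01,  1.14658293e-02,  9.64545147e-02,
        -5.53756359e+02],
       [-9.65742063e-02,  1.03876867e-02,  9.95271580e-01,
        -1.66989186e+03],
       [ 0.00000000e+00,  0.00000000e+00,  0.00000000e+00,
         1.00000000e+00]])}
wrist {'intrinsics': array([[303.86862504,   0
[... 451 characters left out ...]

         1.00000000e+00]])}
{'time_s': 0.15, 'joints': array([-1.22099979e+00,  2.76437876e-01,  1.50579449e+00,  3.20472576e-05,
        1.36070124e+00, -1.20998967e-01]), 'qd': array([ 0.00019275, -0.0027787 , -0.00527862,  0.00077051, -0.0018412 ,
        0.00265132]), 'joint_efforts': array([-6.15143672e-04, -4.04928625e+01, -2.37431806e+01,  7.02065486e-02,
        3.15127952e-02, -8.89350963e-05]), 'tool_pos': array([ 260.69041074, -512.07594702,  218.82926362]), 'ee_rot': array([-2.67754652e+00,  1.64163159e+00,  1.61865172e-03]), 'wrist_force': array([ 0.19299006, -0.22406714, -0.07603209]), 'moment': array([-0.02111098, -0.02099073, -0.00722478]), 'opening': 93.86241963166947} 14.0
```

View pics/side0.png

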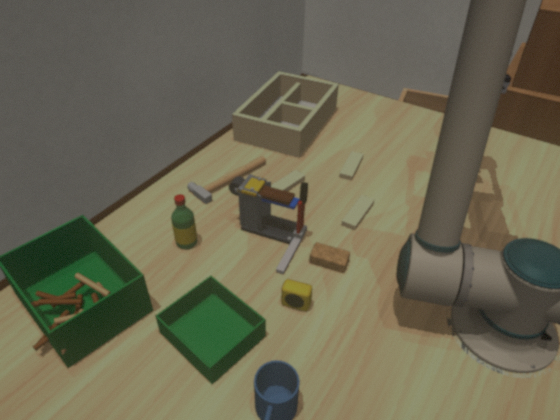

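View pics/top0.png

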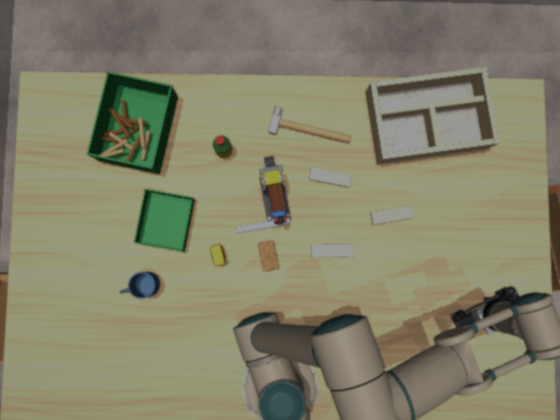

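View pics/wrist0.png

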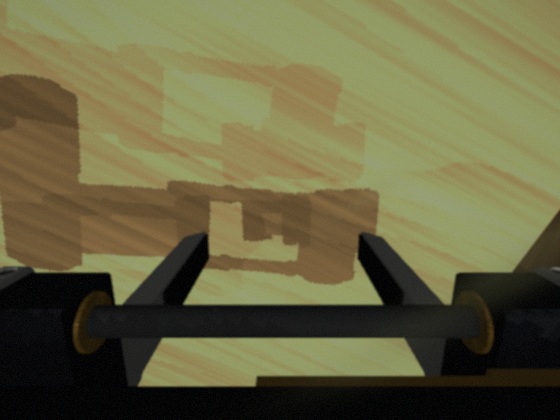

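The side view shows the feeder at about (270,205) and the small scrap bin at (212,325). In the top view three blanks are visible at (330,177), (392,215) and (331,250). The feeder runs from about (283,222) up to (270,160), and the gate rail extends left to (237,230). Next I enlarge the pictures.

```bash
cat > h.py <<'E'
from rig import bot
import numpy as np, cv2
from scipy.spatial.transform import Rotation as R
def ray(info,px):
    K=info["intrinsics"];V=info["view"]
    d=np.array([(px[0]-K[0,2])/K[0,0],-(px[1]-K[1,2])/K[1,1],-1.])
    Rm=V[:3,:3];return -Rm.T@V[:3,3],Rm.T@d
def onz(info,px,z):
    o,d=ray(info,px);return o+d*(z-o[2])/d[2]
def proj(info,p):
    K=info["intrinsics"];V=info["view"]
    c=V[:3,:3]@np.asarray(p,float)+V[:3,3]
    return np.array([K[0,0]*c[0]/-c[2]+K[0,2],K[1,1]*-c[1]/-c[2]+K[1,2]])
def snap(n,f=None):
    i=bot.camera_info(n);im=bot.read_camera(n)
    if f:cv2.imwrite(f"pics/{f}.png",im[:,:,::-1])
    return i,im
def down(yaw):  # tool z down, tool x axis (jaw) at angle yaw in world
    c,s=np.cos(yaw),np.sin(yaw)
    return R.from_matrix(np.array([[c,s,0],[s,-c,0],[0,0,-1.]])).as_rotvec()
E
python3 - <<'E'
import cv2
t=cv2.imread('pics/top0.png');s=cv2.imread('pics/side0.png')
cv2.imwrite('pics/t1.png',cv2.resize(t[130:280,200:420],None,fx=3.6,fy=3.6,interpolation=cv2.INTER_CUBIC))
cv2.imwrite('pics/s1.png',cv2.resize(s[140:290,220:400],None,fx=4,fy=4,interpolation=cv2.INTER_CUBIC))
E
```

```text
(no output)
```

View pics/t1.png

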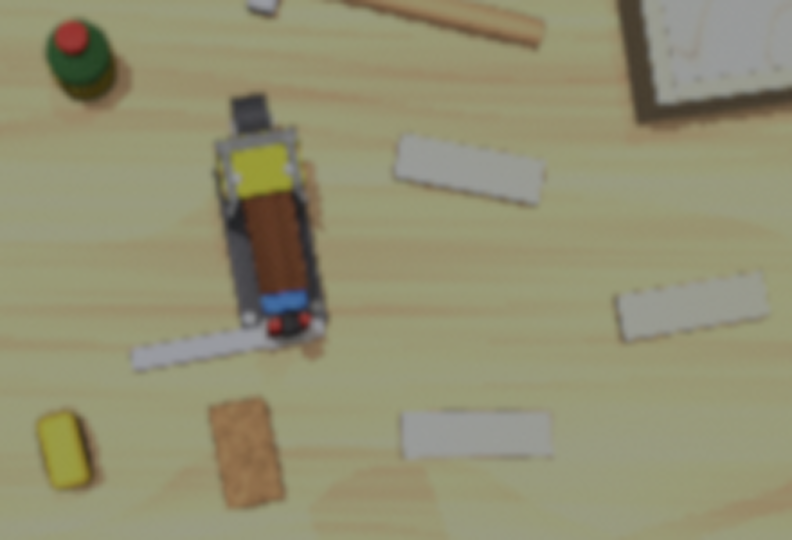

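View pics/s1.png

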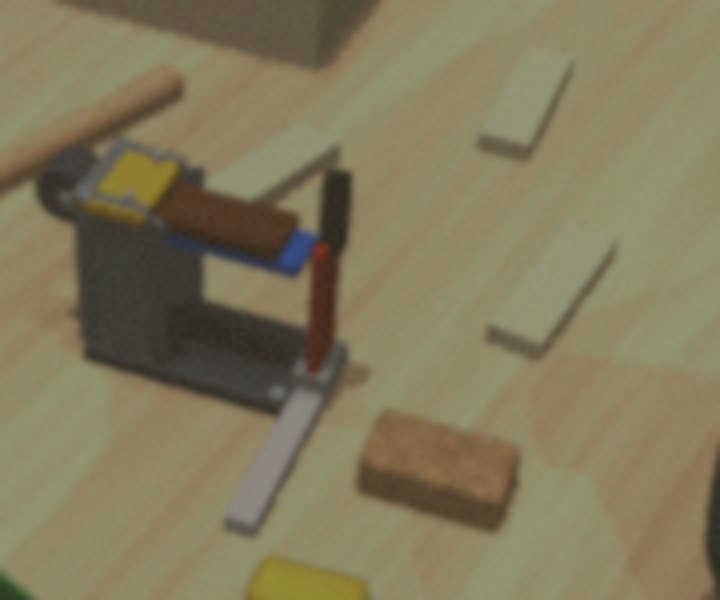

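```bash
python3 - <<'E'
from h import *
i=bot.camera_info("top")
f=lambda x,y:(200+x/3.6,130+y/3.6)
g=onz(i,f(288,318),176);l=onz(i,f(263,195),135)
print(g,l,np.linalg.norm((g-l)[:2]),np.degrees(np.arctan2(*(l-g)[1::-1])))
print("rail end",onz(i,f(136,358),18))
for b in [(469,169),(692,306),(476,434)]:print(onz(i,f(*b),18))
print("sander",onz(i,f(246,452),32),"bin",onz(i,(165,220),30),"glue",onz(i,f(72,38),150))
print(onz(i,(490,90),0), onz(i,(350,280),0),onz(i,(545,70),0))
E
```

```text
[506.9587438    9.90838923 176.        ] [610.01399138  30.37249252 135.        ] 105.06742395477973 11.231355287478207
rail end [482.83425977 137.9401141   18.        ]
[ 651.42437278 -150.22907826   18.        ]
[ 533.42342551 -344.48341352   18.        ]
[ 420.43508037 -156.42886486   18.        ]
sander [402.76674935  41.87976636  32.        ] bin [508.90475517 362.54826431  30.        ] glue [734.32430033 186.52489434 150.        ]
[ 945.33440318 -670.65374883    0.        ] [ 329.60231063 -214.16766812    0.        ] [1014.76985048 -852.5755424     0.        ]
```

```bash
python3 - <<'E'
from h import *
i=bot.camera_info("wrist");V=i["view"];c=-V[:3,:3].T@V[:3,3]
s=bot.sense();Rt=R.from_rotvec(s["ee_rot"]).as_matrix()
print("cam in tool",Rt.T@(c-s["tool_pos"])); print("look in tool",Rt.T@(-V[2,:3]),"up",Rt.T@V[1,:3])
yaw=np.radians(11.2)-np.pi/2
for p,w in [((480,0,420),yaw),((480,0,420),yaw+np.pi)]:
    print(bot.solve_ik(p,down(w)))
E
```

```text
cam in tool [   0.3697806   -72.15052764 -164.48958925]
look in tool [-4.42504317e-04  2.49816283e-01  9.68293152e-01] up [ 3.41185788e-05 -9.68293243e-01  2.49816322e-01]
[-1.45091868e-01  8.06706741e-02  1.27264687e+00 -4.44089210e-16
  1.78827511e+00  1.23022758e+00]
[-1.45091868e-01  8.06706741e-02  1.27264687e+00 -4.44089210e-16
  1.78827511e+00 -1.91136507e+00]
```

```bash
python3 - <<'E'
from h import *
yaw=np.radians(11.2)-np.pi/2
bot.move_pose((480,5,330),down(yaw)); bot.dwell(.3)
i,im=snap("wrist","w1"); np.savez("w1.npz",im=im,**i)
i,im=snap("top","t2")
i,im=snap("side","s2");print(bot.sense()["time_s"])
E
```

```text
2.6583
```

View pics/w1.png

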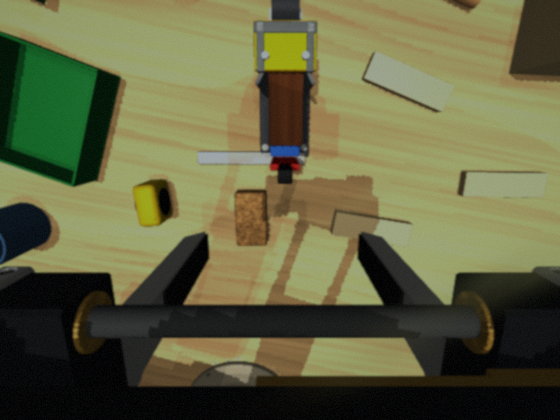

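View pics/t2.png

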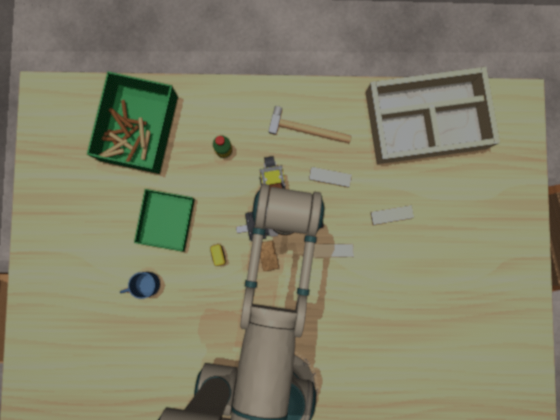

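View pics/s2.png

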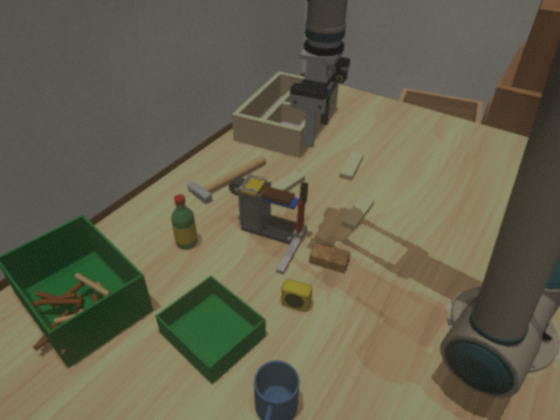

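The wrist view shows the feeder nearly axis-aligned: lip at (285,53), off-cut (287,105), blue follower end at (285,151), handle end at (285,175). With the arm moved, the top view shows only three blanks. Next I refine the feeder pose.

```bash
python3 - <<'E'
from h import *
z=np.load("w1.npz");i={k:z[k] for k in("intrinsics","view")};im=z["im"]
hsv=cv2.cvtColor(im,cv2.COLOR_RGB2HSV)
cv2.imwrite("pics/w1z.png",cv2.resize(im[0:200,200:350,::-1],None,fx=4,fy=3,interpolation=cv2.INTER_CUBIC) if 0 else cv2.resize(im[0:200,190:380,::-1],None,fx=3,fy=3,interpolation=cv2.INTER_CUBIC))
def mask(lo,hi,x0,x1,y0,y1):
    m=cv2.inRange(hsv,lo,hi);k=np.zeros_like(m);k[y0:y1,x0:x1]=m[y0:y1,x0:x1];return k
for nm,lo,hi,zz in[("lip",(22,150,80),(35,255,255),135),("off",(0,90,20),(14,255,140),123),("blue",(100,100,60),(125,255,255),113)]:
    m=mask(lo,hi,240,335,10,200)
    c=max(cv2.findContours(m,0,2)[0],key=cv2.contourArea);r=cv2.minAreaRect(c);bx=cv2.boxPoints(r)
    print(nm,cv2.contourArea(c),r);P=np.array([onz(i,p,zz) for p in bx]);print(P.round(1).tolist())
E
```

```text
lip 1443.0 ((285.0, 51.5), (37.0, 42.0), 90.0)
[[642.4, 56.8, 135.0], [651.1, 12.9, 135.0], [615.4, 5.2, 135.0], [606.5, 50.3, 135.0]]
off 2401.0 ((284.50555419921875, 108.32557678222656), (37.10829162597656, 72.32865905761719), 1.818303108215332)
[[527.8, 35.8, 123.0], [607.4, 47.6, 123.0], [614.3, 6.1, 123.0], [535.1, -8.1, 123.0]]
blue 275.0 ((284.0, 150.5), (11.0, 30.0), 90.0)
[[526.9, 31.0, 113.0], [534.0, -5.3, 113.0], [520.9, -8.1, 113.0], [513.7, 28.5, 113.0]]
```

View pics/w1z.png

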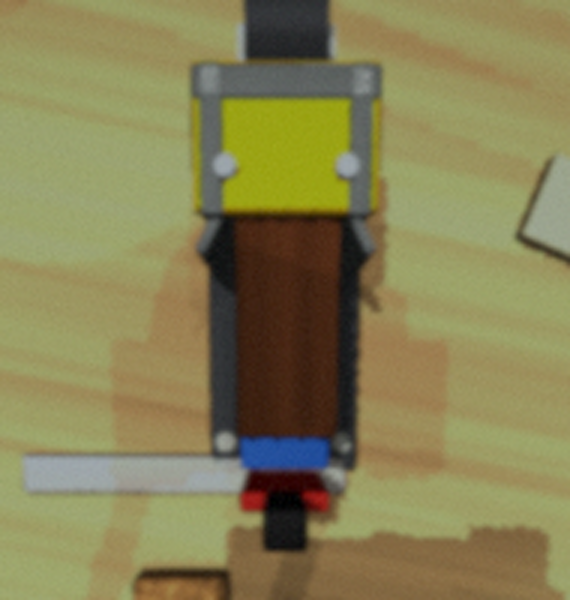

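```bash
python3 - <<'E'
from h import *
z=np.load("w1.npz");i={k:z[k] for k in("intrinsics","view")}
f=lambda x,y:(190+x/3-.33,y/3-.33)
def rep(n,p,zz): print(n,onz(i,f(*p),zz)[:2].round(1))
a=onz(i,f(24,455),16)[:2];b=onz(i,f(23,491),16)[:2];c=onz(i,f(238,456),16)[:2];print("rail",a,b,c,"dir",np.degrees(np.arctan2(*(c-a)[::-1]))+90, (a+b)/2)
l=onz(i,f(237,220),123)[:2];l2=onz(i,f(240,434),123)[:2];r=onz(i,f(341,220),123)[:2];r2=onz(i,f(336,434),123)[:2]
print(np.degrees(np.arctan2(*(l-l2)[::-1])),np.degrees(np.arctan2(*(r-r2)[::-1])),l,l2,r,r2)
rep("lipF",(287,214),135);rep("blueF",(285,467),113);rep("lipL",(193,213),135);rep("lipR",(380,213),135)
rep("hbase",(285,548),176);rep("hbaseL",(264,548),176);rep("hR",(306,548),176)
# candidate
Y=np.radians(10.8);x=np.array([np.cos(Y),np.sin(Y)]);y=np.array([-x[1],x[0]])
for o in [onz(i,f(287,214),135)[:2]-30*x, onz(i,f(285,467),113)[:2]+65*x, onz(i,f(285,548),176)[:2]+89*x,(a+b)/2-137*y+77*x]: print(o)
E
```

```text
rail [489.77456655 141.25023968] [471.17926552 139.44923417] [510.70436565  32.38501867] dir 10.88257303641123 [480.47691603 140.34973692]
11.340590328410816 10.667885232277552 [606.30111557  45.62765996] [528.43010784  30.01011983] [613.89990847   7.05026559] [535.85092345  -7.65193901]
lipF [610.   27.2]
blueF [518.2   9.6]
lipL [603.7  60.9]
lipR [616.9  -6.1]
hbase [495.8   5.5]
hbaseL [494.4  12.8]
hR [497.3  -1.8]
[580.57788272  21.56953012]
[582.07727315  21.76434987]
[583.24923612  22.16044826]
[581.78427444  20.2047448 ]
```

```bash
cat >> h.py <<'E'
FO=np.array([582.,21.6]);FY=np.radians(10.95)
fx=np.array([np.cos(FY),np.sin(FY)]);fy=np.array([-fx[1],fx[0]])
YAW=FY-np.pi/2
def F(x,y,z):
    return np.r_[FO+x*fx+y*fy,z]
def toF(p):
    d=np.asarray(p)[:2]-FO;return np.array([d@fx,d@fy])
def st(m=""):
    s=bot.sense();w=s["wrist_force"];print(m,"t%.1f"%s["time_s"],"F",toF(s["tool_pos"]).round(1),"z%.1f"%s["tool_pos"][2],"op%.1f"%s["opening"],"w",(w[:2]@fx).round(1),(w[:2]@fy).round(1),w[2].round(1));return s
E
python3 - <<'E'
from h import *
bot.move_pose(F(-81,0,230),down(YAW))
bot.command_gripper(60)
bot.line_to(F(-81,0,153));st("at")
bot.command_gripper(0,25);st("grip")
bot.line_to(F(-81,85,153),feed=80);st()
for y in (90,93,95,97,99):
    bot.line_to(F(-81,y,153),feed=30)
    s=st(y)
    if abs(s["wrist_force"][:2]@fy)>8:break
bot.command_gripper(60);bot.line_to(F(-81,y,240));st()
bot.move_pose(F(-150,-60,330),down(YAW));bot.dwell(.2)
i,im=snap("wrist","w2");np.savez("w2.npz",im=im,**i);snap("side","s3")
E
```

```text
at t4.5 F [-80.5  -0.2] z153.5 op60.0 w 0.3 0.7 -1.1
grip t5.3 F [-81.    0.9] z153.1 op15.9 w 0.3 3.2 1.8
 t6.5 F [-81.   85.4] z153.1 op15.7 w -0.6 2.7 3.3
90 t6.8 F [-81.  90.] z153.1 op16.0 w -0.6 -0.3 4.1
93 t7.0 F [-81.   93.2] z153.1 op15.7 w -2.1 0.2 4.8
95 t7.3 F [-81.   95.1] z153.1 op15.8 w -1.6 -0.1 4.3
97 t7.5 F [-81.  96.] z153.1 op15.7 w -2.0 -4.9 4.7
99 t7.8 F [-81.   96.1] z153.1 op15.8 w -1.9 -9.3 4.7
 t9.3 F [-81.6  99.1] z239.3 op59.7 w 0.2 -0.1 -0.3
```

View pics/w2.png

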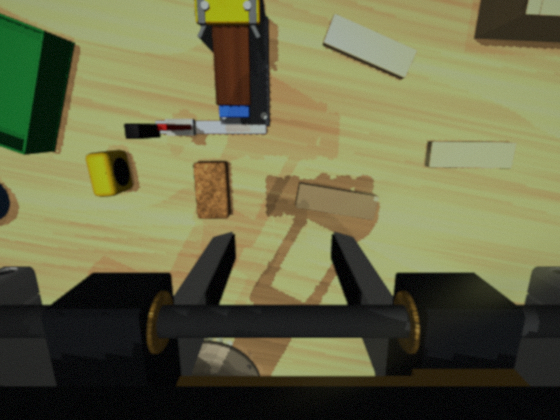

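View pics/s3.png

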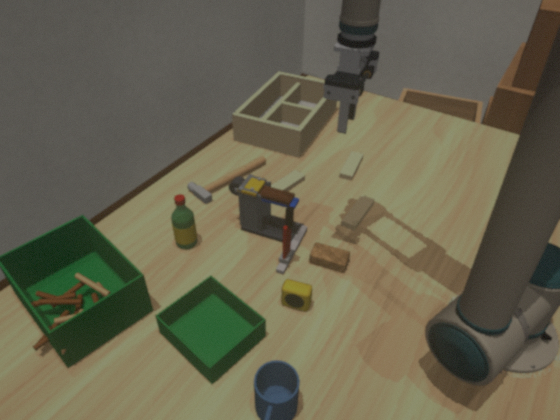

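```bash
sed -i 's/^yaw_dummy//; s/^FO=.*;FY=\(.*\)$/FY=\1/' h.py && sed -i 's/^YAW=/FO=np.array([582.,21.6])+.8*fy\nYAW=/' h.py
python3 - <<'E'
from h import *
i,im=snap("top","t3");hsv=cv2.cvtColor(im,cv2.COLOR_RGB2HSV)
m=cv2.inRange(hsv,(45,90,20),(85,255,255));m[:178]=0;m[:,230:]=0
c=max(cv2.findContours(m,0,2)[0],key=cv2.contourArea);r=cv2.minAreaRect(c);print(r)
P=np.array([onz(i,p,60) for p in cv2.boxPoints(r)]);print(P,P.mean(0))
bot.move_pose(F(-12,0,200),down(YAW));bot.command_gripper(60)
bot.line_to(F(-12,0,123),feed=100);st()
bot.command_gripper(30,30);st("g")
bot.line_to(F(-40,0,123),feed=50);st("d")
bot.line_to(F(-80,0,123),feed=60);st("d2")
bot.line_to(F(-80,0,220),feed=100);st("up")
snap("side","s4")
E
```

```text
((163.9256591796875, 220.09666442871094), (50.335060119628906, 54.970462799072266), 11.0035400390625)
[[438.27198512 448.34486256  60.        ]
 [602.993362   422.2237933   60.        ]
 [575.25561205 270.94941277  60.        ]
 [410.91230182 298.52312832  60.        ]] [506.85831525 360.01029924  60.        ]
 t12.4 F [-11.5  -0.2] z123.6 op60.1 w -0.5 0.9 1.2
g t12.9 F [-11.7  -0.1] z123.5 op39.6 w 0.1 0.4 2.8
d t13.6 F [-41.1   0.1] z122.9 op39.7 w -1.7 0.2 3.9
d2 t14.4 F [-81.5   0.2] z122.7 op39.7 w -1.8 0.2 4.2
up t15.5 F [-80.5   0.2] z219.3 op39.7 w -0.3 -0.2 0.2
```

View pics/s4.png

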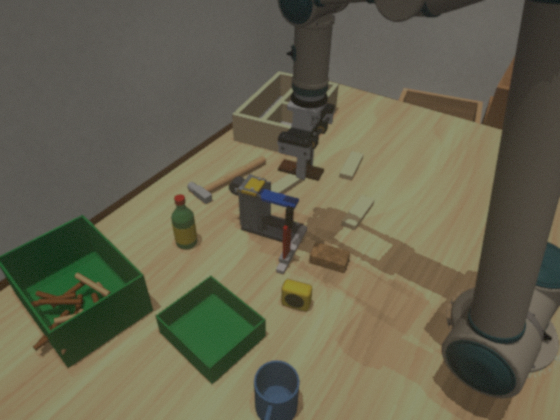

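```bash
python3 - <<'E'
from h import *
o=down(np.radians(-9.3)-np.pi/2)
bot.move_pose((507,360,220),o);s=st("over")
if s["opening"]>35:
    bot.line_to((507,360,40),feed=120);st()
    bot.command_gripper(62)
    bot.line_to((507,360,200),feed=200)
bot.move_pose((430,-60,330),down(YAW));bot.dwell(.2)
i,im=snap("wrist","w3");np.savez("w3.npz",im=im,**i);snap("top","t4");snap("side","s5")
E
```

```text
over t16.9 F [ -9.3 344.7] z219.8 op39.8 w 0.5 -0.5 -0.7
 t18.6 F [ -8.7 345.9] z40.8 op39.8 w -0.7 0.3 -0.5
```

View pics/w3.png

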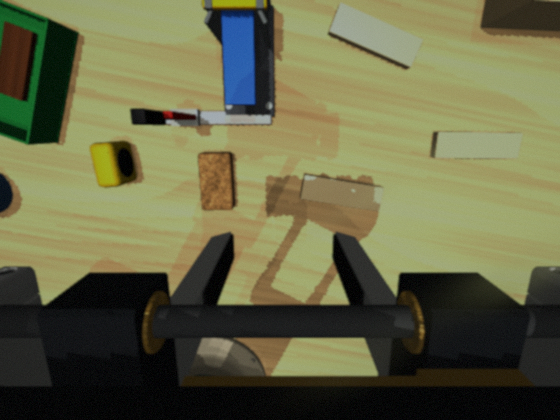

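View pics/s5.png

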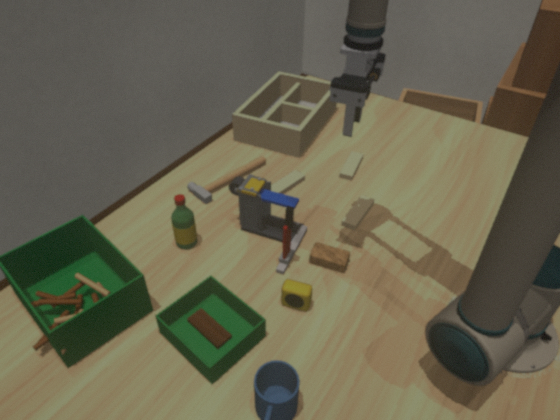

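The off-cut now lies in the scrap bin, at side (210,328), and the follower is clear. Next I locate the blanks.

```bash
cat >> h.py <<'E'
def blanks(i,im,zt=18):
    hsv=cv2.cvtColor(im,cv2.COLOR_RGB2HSV)
    lab=cv2.cvtColor(im,cv2.COLOR_RGB2LAB).astype(int)
    m=((lab[:,:,2]<146)&(hsv[:,:,1]<75)&(hsv[:,:,2]>90)).astype(np.uint8)*255
    m=cv2.morphologyEx(m,cv2.MORPH_OPEN,np.ones((3,3)));out=[]
    for c in cv2.findContours(m,0,2)[0]:
        if cv2.contourArea(c)<150:continue
        P=np.array([onz(i,p,zt)[:2] for p in c[:,0,:].astype(float)])
        r=cv2.minAreaRect(P.astype(np.float32))
        (w,h),a=r[1],r[2]
        if w<h:w,h,a=h,w,a+90
        if 105<w<150 and 28<h<55: out.append((np.array(r[0]),np.radians((a+90)%180-90),w,h))
    return out,m
E
python3 - <<'E'
from h import *
z=np.load("w3.npz");i={k:z[k] for k in("intrinsics","view")}
o,m=blanks(i,z["im"]);print(o);cv2.imwrite("pics/m3.png",m)
it=bot.camera_info("top");im=cv2.imread("pics/t4.png")[:,:,::-1].copy()
o,m=blanks(it,im);print(o);cv2.imwrite("pics/m4.png",m)
for im2,ps in((z["im"],[(375,35),(475,145),(340,190),(330,60)]),(im,[(330,177),(392,215),(345,250),(360,195)])):
    for p in ps:
        q=np.uint8([[im2[p[1],p[0]]]]);print(p,q[0,0],cv2.cvtColor(q,cv2.COLOR_RGB2HSV)[0,0],cv2.cvtColor(q,cv2.COLOR_RGB2LAB)[0,0])
E
```

```text
[(array([ 649.65966797, -150.26074219]), np.float64(1.392734846309163), 127.97274017333984, 39.29009246826172)]
[(array([ 70.77008057, 186.08836365]), np.float64(-1.4712791650556258), 111.08415985107422, 51.886287689208984), (array([ 3.32313782e+02, -3.67317200e-02]), np.float64(-0.28545345144317874), 148.3678741455078, 37.64291000366211), (array([509.30587769,  33.00299454]), np.float64(-1.3713104144192618), 110.77479553222656, 39.32443618774414), (array([ 536.60284424, -342.3994751 ]), np.float64(-1.3951157789027213), 139.1196746826172, 50.962833404541016)]
(375, 35) [160 168 146] [ 41  33 168] [173 121 138]
(475, 145) [160 169 130] [ 37  59 169] [173 118 147]
(340, 190) [140 123  85] [ 21 100 140] [133 129 151]
(330, 60) [158 162 103] [ 32  93 162] [166 117 158]
(330, 177) [151 153 149] [ 45   7 153] [161 127 130]
(392, 215) [151 153 143] [ 36  17 153] [160 125 133]
(345, 250) [115 107  95] [ 18  44 115] [116 129 136]
(360, 195) [151 150 114] [ 29  62 151] [156 122 147]
```

```bash
cat >> h.py <<'E'
OFF=12
def pick(c,a):
    w=(a+np.pi/2)
    while w>np.pi/2-1.3+.5: w-=np.pi   # keep in about (-2.4,.77)
    ty=np.array([np.sin(w),-np.cos(w)]);p=np.asarray(c)+OFF*ty
    bot.command_gripper(64)
    bot.move_pose(np.r_[p,110],down(w));bot.line_to(np.r_[p,16],feed=120);st("pick")
    bot.command_gripper(30,40);s=st("grip")
    if not 38<s["opening"]<42: return False
    bot.line_to(np.r_[p,60],feed=100);s=st("lift")
    bot.line_to(np.r_[p,230],feed=200);s=st("lift")
    return 38<s["opening"]<42
E
python3 - <<'E'
from h import *
print(pick((649.7,-150.3),1.3927))
bot.move_pose(F(-43-OFF,0,230),down(YAW));bot.dwell(.2);st()
snap("side","s6");i,im=snap("wrist","w6");np.savez("w6.npz",im=im,**i)
E
```

```text
pick t24.5 F [  30.2 -194. ] z16.9 op64.0 w 1.1 -0.6 -0.5
grip t25.0 F [  29.8 -193.8] z16.5 op39.5 w 0.2 0.1 1.1
lift t25.6 F [  29.2 -193.5] z59.9 op39.4 w -0.9 1.0 -1.3
lift t26.6 F [  28.7 -193.2] z228.4 op39.7 w 0.3 0.2 -0.2
True
 t28.1 F [-54.7  -0.5] z229.8 op39.7 w 0.6 0.1 -1.4
```

View pics/s6.png

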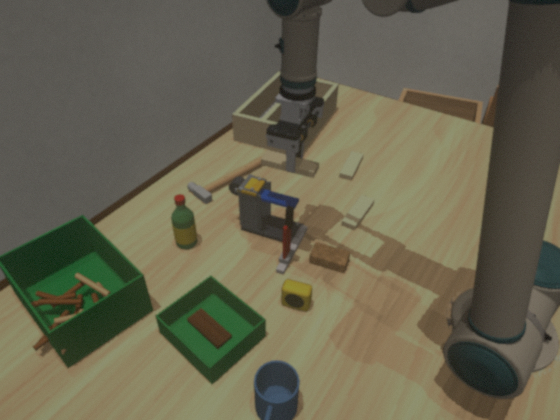

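View pics/w6.png

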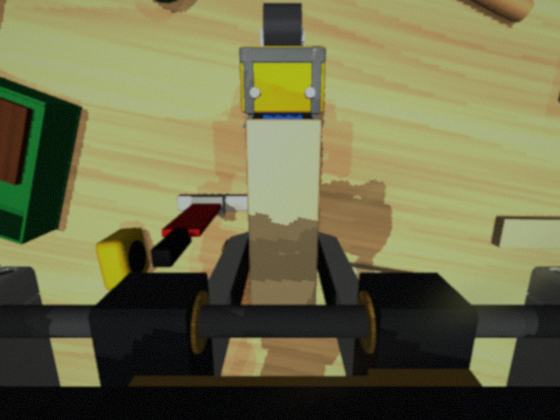

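The blank is held straight: its nose is at wrist row 119, columns 247–321, and the lip is centred at column 283. Next I measure the nose and load.

```bash
cat >> h.py <<'E'
def load(nosex, y=0., zt=120.0):
    """nosex: feeder x of nose minus TCP x"""
    x0=22-nosex; o=down(YAW)
    bot.line_to(F(x0,y,165),ori=o,feed=150)
    bot.line_to(F(x0,y,zt),feed=60);s=st("pressed")
    for z in np.arange(zt-.3,zt-4,-.5):
        if s["tool_pos"][2]<zt+.4:break
        bot.line_to(F(x0,y,z),feed=20);s=st("press+")
    zc=z if s["tool_pos"][2]>zt else zt
    xs=67-nosex
    x=x0
    base=None
    for x in list(np.arange(x0+8,xs-5,8))+list(np.arange(xs-5,xs+7,1.)):
        bot.line_to(F(x,y,zc),feed=50);s=st("x%.1f"%x)
        f=-s["wrist_force"][:2]@fx
        if f>40 or (x>xs-6 and f>base+12):break
        if x<xs-6 or base is None: base=f
    return x
E
python3 - <<'E'
from h import *
z=np.load("w6.npz");i={k:z[k] for k in("intrinsics","view")}
s=bot.sense()
zt=s["tool_pos"][2]+2;a=onz(i,(248,119),zt);b=onz(i,(320.5,119),zt);t=toF(s["tool_pos"]);print(toF(a),toF(b),t)
E
```

```text
[21.60967663 17.15971574] [ 21.58846451 -20.11996496] [-54.82581138  -0.36206167]
```

```bash
python3 - <<'E'
from h import *
z=np.load("w6.npz");i={k:z[k] for k in("intrinsics","view")};im=z["im"]
g=cv2.GaussianBlur(cv2.cvtColor(im,cv2.COLOR_RGB2GRAY),(3,3),0).astype(int)
s=bot.sense();T=s["tool_pos"];X=R.from_rotvec(s["ee_rot"]).as_matrix()
print(X[:,2])
for v in(125,140,160,180,200,215):
    r=g[v];dl=np.abs(np.diff(r));l=238+dl[238:262].argmax()+1;rr=305+dl[305:333].argmax()+1
    print(v,l,rr,rr-l)
for f in(77,60,40,20):
    p=[proj(i,T+X@np.array([sx*20,-f,-1.5])) for sx in(-1,1)];print(f,np.round(p,1).tolist())
cv2.imwrite("pics/w6z.png",cv2.resize(im[90:290,200:370,::-1],None,fx=3,fy=3))
E
```

```text
[-1.89352009e-04 -4.93775436e-06 -9.99999982e-01]
125 246 321 75
140 247 320 73
160 248 319 71
180 248 319 71
200 247 318 71
215 248 318 70
77 [[243.3, 117.9], [320.9, 117.9]]
60 [[244.4, 151.3], [319.9, 151.3]]
40 [[245.5, 188.4], [318.8, 188.4]]
20 [[246.6, 223.4], [317.8, 223.3]]
```

View pics/w6z.png

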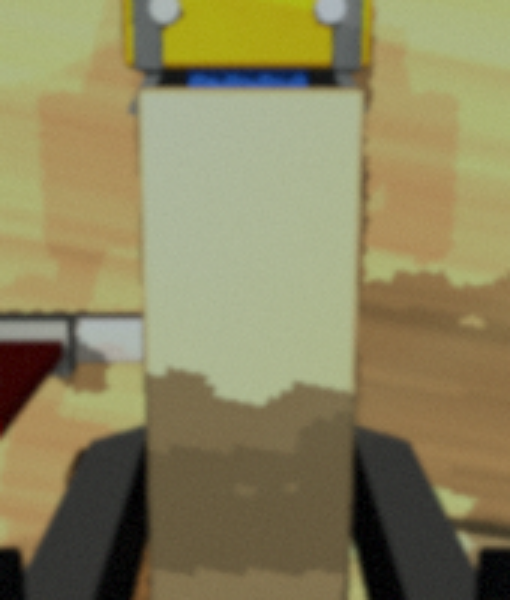

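```bash
python3 - <<'E'
from h import *
x=load(77)
snap("side","s7");i,im=snap("wrist","w7")
E
```

```text
pressed t29.7 F [-55.3   0.1] z120.1 op39.5 w -1.5 0.9 3.8
x-47.0 t30.0 F [-45.7  -0.2] z120.0 op39.8 w -0.8 0.9 3.9
x-39.0 t30.3 F [-37.9  -0.1] z119.8 op39.6 w -0.2 -0.0 3.2
x-31.0 t30.6 F [-30.1  -0. ] z119.7 op39.7 w -0.4 -0.5 4.3
x-23.0 t30.9 F [-22.1  -0. ] z119.7 op39.3 w 0.4 -0.1 3.0
x-15.0 t31.2 F [-14.  -0.] z119.8 op39.4 w -0.7 -0.1 3.6
x-14.0 t31.5 F [-14.  -0.] z119.7 op39.7 w -1.4 -0.8 3.1
x-13.0 t31.7 F [-13.5  -0. ] z119.6 op39.5 w -3.3 -0.4 3.9
x-12.0 t32.0 F [-12.1   0.1] z119.6 op39.5 w -2.5 -0.8 3.7
x-11.0 t32.2 F [-10.9   0. ] z119.7 op39.4 w -2.4 0.6 2.6
x-10.0 t32.5 F [-10.   0.] z119.7 op39.5 w -1.7 0.2 4.0
x-9.0 t32.7 F [-10.    0.1] z119.6 op39.3 w -5.5 -0.8 5.8
x-8.0 t33.0 F [-10.    0.1] z119.5 op39.7 w -6.5 -0.4 5.6
x-7.0 t33.2 F [-10.   0.] z119.4 op39.7 w -9.1 -0.2 6.8
x-6.0 t33.5 F [-9.9  0. ] z119.3 op39.5 w -10.6 -0.1 7.3
x-5.0 t33.7 F [-9.9  0.1] z119.1 op39.8 w -11.7 -0.9 7.9
```

View pics/w7.png

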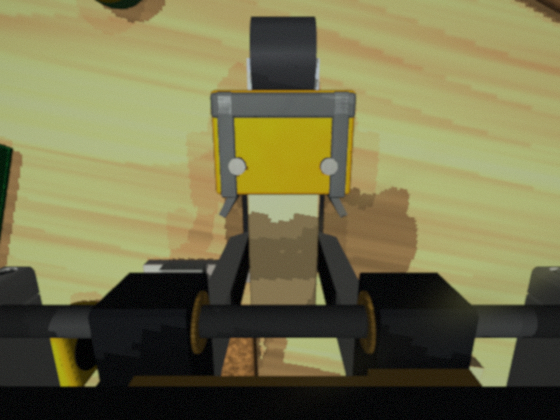

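View pics/s7.png

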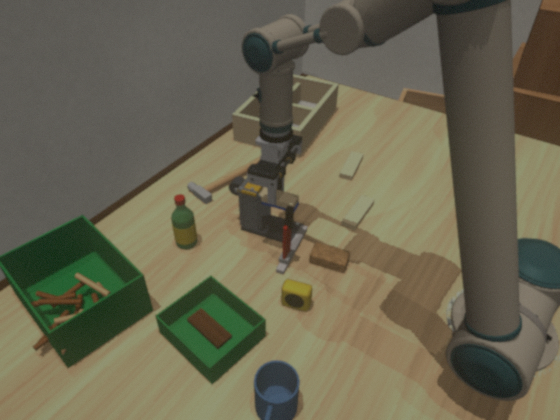

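```bash
cat >> h.py <<'E'
def release():
    s=bot.sense();x,y=toF(s["tool_pos"]);z=s["tool_pos"][2]
    bot.line_to(F(x+.5,y,z),feed=20);st("relax")
    bot.command_gripper(64);st("open")
    bot.line_to(F(x+.5,y,230),feed=150)
E
python3 - <<'E'
from h import *
release()
bot.move_pose((380,-260,330),down(YAW));bot.dwell(.2)
i,im=snap("wrist","w8");np.savez("w8.npz",im=im,**i);i,im=snap("top","t8")
o,m=blanks(i,im);print(o)
E
```

```text
relax t34.2 F [-10.    0.1] z119.1 op39.5 w -5.3 -1.1 4.7
open t34.8 F [-9.2  0.1] z119.1 op64.0 w -0.3 0.4 -0.4
[(array([-67.1220932 ,  16.23767471]), np.float64(-1.5636059437350887), 108.53596496582031, 40.95934295654297), (array([ 205.48313904, -411.88198853]), np.float64(-0.7287053227440595), 146.4449462890625, 37.58817672729492), (array([480.67993164, 177.59130859]), np.float64(-1.5596384152370617), 149.240478515625, 37.375694274902344), (array([509.07403564,  33.22399521]), np.float64(-1.3944040823909112), 116.37013244628906, 39.04680633544922), (array([ 535.3381958 , -342.62402344]), np.float64(-1.3951152795600168), 139.11965942382812, 48.39402389526367), (array([ 818.90515137, -193.50128174]), np.float64(-1.5065400170995202), 146.4300994873047, 32.66522979736328)]
```

View pics/w8.png

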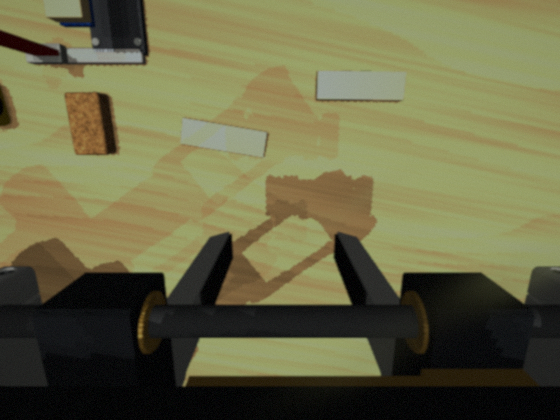

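View pics/t8.png

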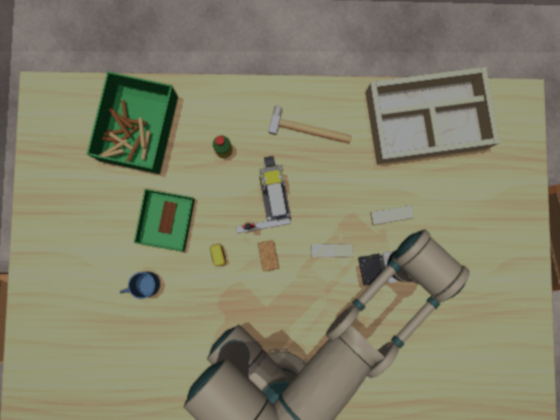

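```bash
cat >> h.py <<'E'
def roi_blank(i,im,x0,x1,y0,y1,zt=18):
    b=cv2.GaussianBlur(cv2.cvtColor(im[y0:y1,x0:x1],cv2.COLOR_RGB2LAB),(3,3),0)[:,:,2]
    _,m=cv2.threshold(b,0,255,cv2.THRESH_BINARY_INV+cv2.THRESH_OTSU)
    m=cv2.morphologyEx(m,cv2.MORPH_OPEN,np.ones((5,5)))
    c=max(cv2.findContours(m,0,2)[0],key=cv2.contourArea)
    r=cv2.minAreaRect(c);bx=cv2.boxPoints(r)+[x0,y0]
    P=np.array([onz(i,p,zt)[:2] for p in bx]);e=P[1]-P[0];f=P[2]-P[1]
    if np.linalg.norm(e)<np.linalg.norm(f):e,f=f,e
    return P.mean(0),np.arctan2(e[1],e[0]),np.linalg.norm(e),np.linalg.norm(f),bx.round(0).tolist()
E
python3 - <<'E'
from h import *
z=np.load("w8.npz");i={k:z[k] for k in("intrinsics","view")};im=z["im"]
print(roi_blank(i,im,165,285,100,172));print(roi_blank(i,im,300,425,55,118))
E
```

```text
(array([ 419.02292837, -158.48922882]), np.float64(-1.5459373786350938), np.float64(130.3997858681975), np.float64(40.51002009776099), [[178.0, 143.0], [182.0, 117.0], [268.0, 131.0], [263.0, 158.0]])
(array([ 531.74194998, -345.14340844]), np.float64(-1.3784083530042373), np.float64(127.59885672735743), np.float64(41.43254508438781), [[316.0, 70.0], [404.0, 70.0], [404.0, 100.0], [316.0, 100.0]])
```

```bash
python3 - <<'E'
from h import *
print(pick((531.7,-345.1),-1.378))
bot.move_pose(F(-43-OFF,0,230),down(YAW));bot.dwell(.2);st()
snap("side","s9");i,im=snap("wrist","w9");np.savez("w9.npz",im=im,**i)
E
```

```text
pick t39.8 F [-118.5 -363.9] z16.8 op64.0 w 0.9 -0.5 0.1
grip t40.3 F [-118.8 -363.5] z16.4 op40.2 w 0.2 -0.1 2.2
lift t40.9 F [-119.3 -363. ] z59.8 op39.5 w -0.0 -0.1 -1.0
lift t41.9 F [-119.6 -362.6] z228.4 op39.9 w -0.0 0.5 -0.4
True
 t44.0 F [-54.9  -0.5] z229.9 op39.4 w -0.6 -0.5 -1.7
```

View pics/w9.png

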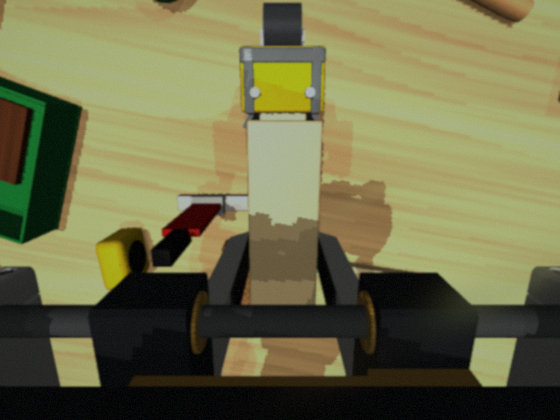

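View pics/s9.png

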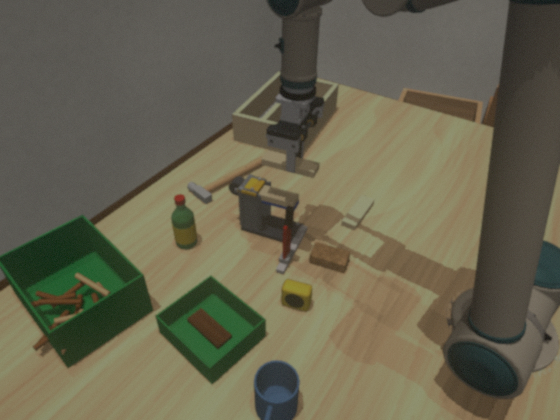

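The second blank is held straight, with its nose at row 121, about 1 mm further back than the first. Loading it now.

```bash
python3 - <<'E'
from h import *
x=load(76)
snap("side","s10");i,im=snap("wrist","w10")
E
```

```text
pressed t45.5 F [-53.6  -0.1] z120.2 op39.6 w 0.9 -0.7 3.9
x-46.0 t45.8 F [-46.9   0.1] z119.6 op39.4 w -2.1 -0.5 4.4
x-38.0 t46.1 F [-38.2   0.1] z119.6 op39.5 w -1.4 -0.2 3.8
x-30.0 t46.5 F [-29.5   0. ] z119.7 op39.5 w -0.3 -0.0 3.9
x-22.0 t46.8 F [-21.5  -0. ] z119.7 op39.5 w -1.0 0.3 3.9
x-14.0 t47.1 F [-13.6  -0. ] z119.7 op39.4 w 0.1 0.1 3.5
x-13.0 t47.3 F [-13.6  -0. ] z119.7 op40.0 w -2.4 -0.4 4.7
x-12.0 t47.6 F [-12.9   0. ] z119.7 op39.7 w -3.7 -0.6 4.4
x-11.0 t47.8 F [-11.8   0.1] z119.7 op39.7 w -4.7 0.7 5.0
x-10.0 t48.1 F [-10.8   0.1] z119.6 op40.0 w -3.8 -0.7 4.9
x-9.0 t48.3 F [-9.8  0.1] z119.7 op39.5 w -3.1 -0.5 5.1
x-8.0 t48.6 F [-9.5  0.1] z119.6 op39.6 w -5.3 0.0 6.6
x-7.0 t48.8 F [-9.4  0.1] z119.6 op39.8 w -6.2 -0.3 6.8
x-6.0 t49.1 F [-9.4  0.1] z119.5 op39.5 w -8.6 -0.9 8.2
x-5.0 t49.3 F [-9.4  0.1] z119.4 op39.7 w -10.1 -0.8 9.2
x-4.0 t49.6 F [-9.3  0.1] z119.2 op39.8 w -11.8 -0.3 9.4
x-3.0 t49.8 F [-9.2  0.1] z119.1 op39.7 w -12.6 -0.9 10.6
```

View pics/w10.png

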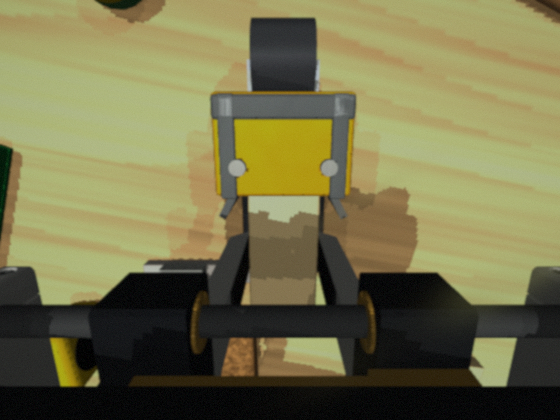

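```bash
python3 -c "
import cv2;s=cv2.imread('pics/s10.png');cv2.imwrite('pics/s10z.png',cv2.resize(s[140:290,220:400],None,fx=4,fy=4,interpolation=2))"
```

```text
(no output)
```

View pics/s10z.png

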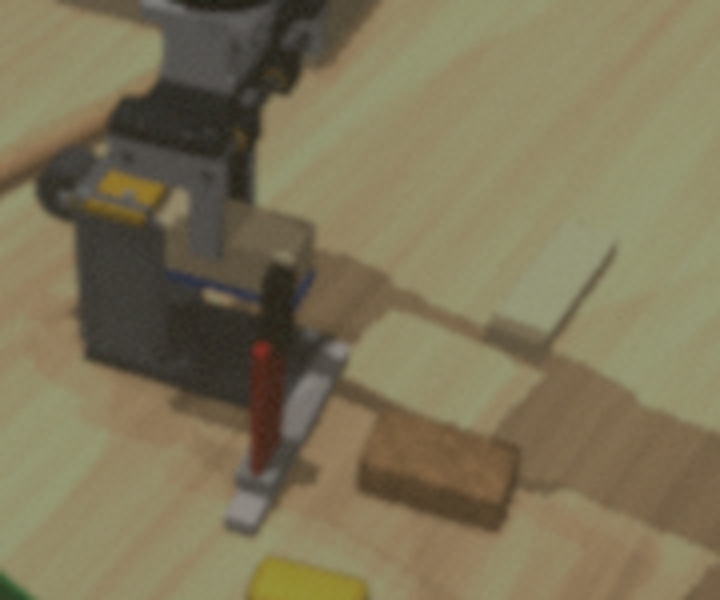

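The second blank is against the stop: the hand halted at x=-9.4 and the force rose. Both blanks sit flat on the follower. I'll release and look for the last blank.

```bash
python3 - <<'E'
from h import *
release()
bot.move_pose((380,-260,330),down(YAW));bot.dwell(.2)
i,im=snap("wrist","w11");np.savez("w11.npz",im=im,**i);snap("side","s11");snap("top","t11")
print(roi_blank(i,im,165,285,100,172))
s=cv2.imread('pics/s11.png');cv2.imwrite('pics/s11z.png',cv2.resize(s[140:290,220:400],None,fx=4,fy=4,interpolation=2))
E
```

```text
relax t50.4 F [-9.4  0.1] z119.1 op39.5 w -4.1 0.0 5.9
open t51.0 F [-8.6  0.1] z119.0 op64.2 w -0.0 0.8 0.3
(array([ 419.26163586, -158.52656006]), np.float64(-1.5389980683413884), np.float64(130.26580514807767), np.float64(40.521717404810765), [[178.0, 143.0], [182.0, 117.0], [268.0, 131.0], [263.0, 158.0]])
```

View pics/w11.png

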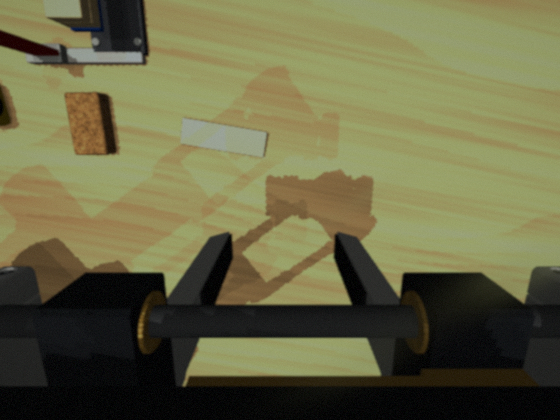

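View pics/s11z.png

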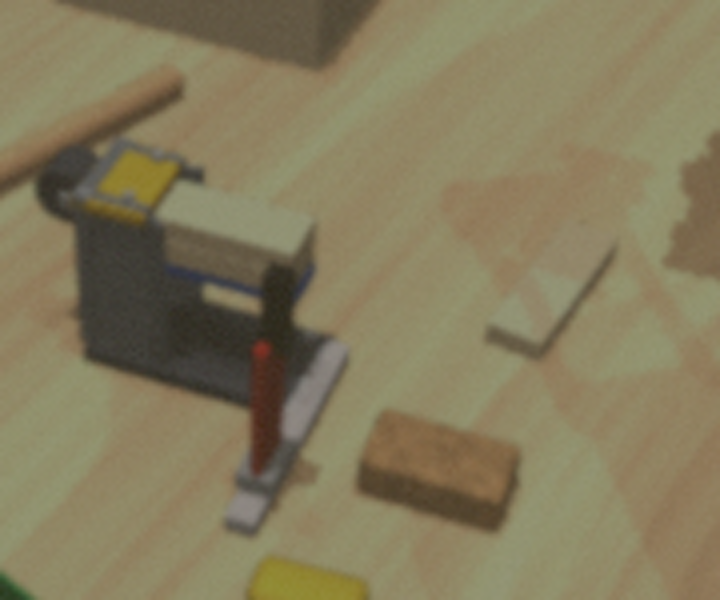

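```bash
python3 - <<'E'
from h import *
print(pick((419.2,-158.3),-1.542))
bot.move_pose(F(-43-OFF,0,230),down(YAW));bot.dwell(.2);st()
snap("side","s12");i,im=snap("wrist","w12");np.savez("w12.npz",im=im,**i)
E
```

```text
pick t55.8 F [-195.4 -158.9] z16.5 op64.0 w 0.0 -0.1 1.0
grip t56.3 F [-195.8 -158.5] z16.4 op39.7 w 0.4 0.4 3.5
lift t56.9 F [-196.2 -158.1] z59.7 op39.7 w 0.7 0.1 -0.7
lift t57.9 F [-196.7 -157.7] z228.7 op39.6 w 0.3 -0.3 -0.2
True
 t59.7 F [-55.2  -0.4] z230.0 op39.6 w -0.2 -0.8 -0.5
```

View pics/w12.png

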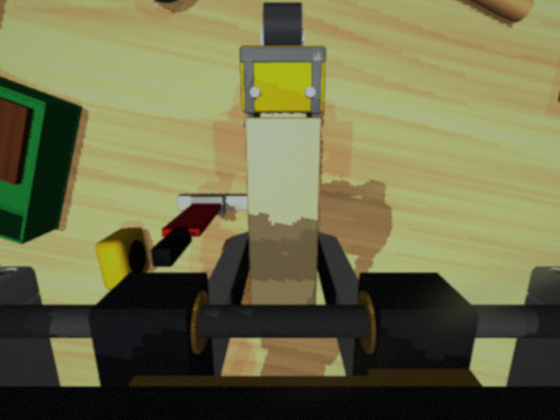

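The third blank is held straight, nose at row 118, so the offset is about 78.

```bash
python3 - <<'E'
from h import *
x=load(78)
s=st("end")
snap("side","s13");i,im=snap("wrist","w13")
s=cv2.imread('pics/s13.png');cv2.imwrite('pics/s13z.png',cv2.resize(s[140:290,220:400],None,fx=4,fy=4,interpolation=2))
E
```

```text
pressed t61.3 F [-55.6  -0.2] z120.1 op39.8 w -1.3 0.0 4.9
x-48.0 t61.6 F [-48.8   0.1] z119.5 op39.6 w -1.3 0.2 5.2
x-40.0 t61.9 F [-40.6   0.1] z119.5 op40.1 w -2.6 -0.6 5.1
x-32.0 t62.2 F [-32.2   0.1] z119.6 op39.6 w -1.7 -0.8 5.3
x-24.0 t62.5 F [-24.1   0. ] z119.7 op39.6 w -1.6 0.4 4.7
x-16.0 t62.8 F [-16.  -0.] z119.7 op39.6 w -2.2 0.9 4.6
x-15.0 t63.1 F [-16.   0.] z119.7 op39.8 w -3.1 -0.4 5.3
x-14.0 t63.3 F [-15.3   0.1] z119.6 op39.6 w -3.4 -1.0 5.6
x-13.0 t63.6 F [-14.4   0.1] z119.6 op39.9 w -4.8 0.3 5.6
x-12.0 t63.8 F [-13.4   0.1] z119.6 op39.8 w -4.6 0.4 5.0
x-11.0 t64.1 F [-12.4   0.1] z119.6 op39.7 w -3.9 0.2 5.7
x-10.0 t64.3 F [-11.4   0.1] z119.6 op39.5 w -3.7 0.7 6.0
x-9.0 t64.6 F [-10.8   0.1] z119.6 op40.0 w -4.2 -0.3 6.3
x-8.0 t64.8 F [-10.8   0.1] z119.5 op39.5 w -6.5 0.3 7.0
x-7.0 t65.1 F [-10.8   0.1] z119.5 op39.7 w -7.8 -0.3 8.4
x-6.0 t65.3 F [-10.7   0.1] z119.4 op39.5 w -10.0 -0.3 10.2
x-5.0 t65.6 F [-10.7   0.1] z119.4 op39.9 w -12.5 -0.9 10.1
end t65.6 F [-10.7   0.1] z119.4 op39.9 w -12.5 -0.9 10.1
```

View pics/s13z.png

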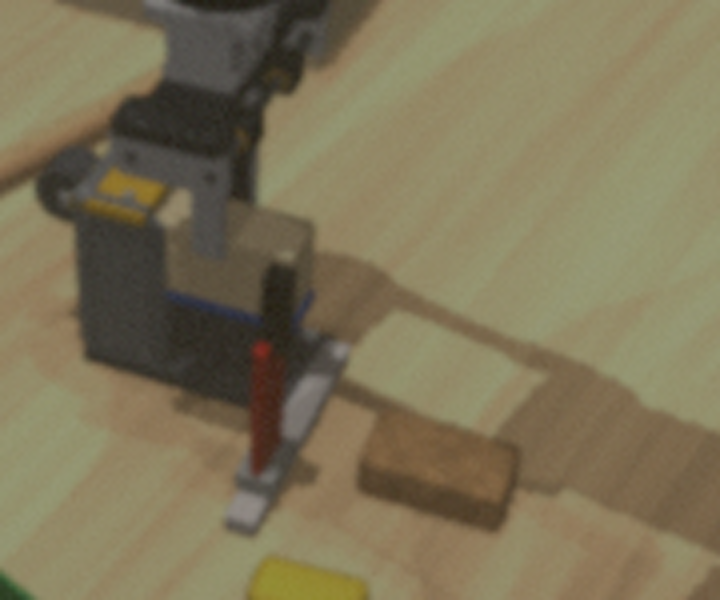

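View pics/w13.png

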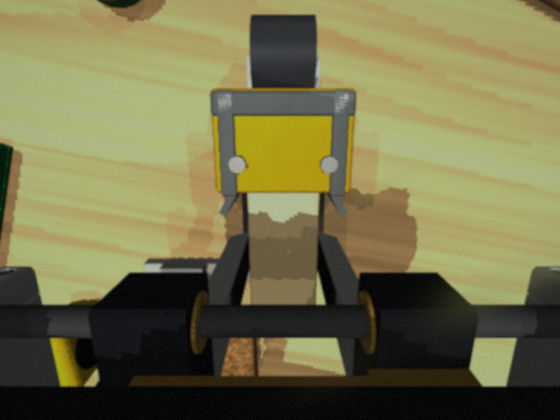

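```bash
python3 - <<'E'
from h import *
release()
bot.move_pose(F(-150,-60,330),down(YAW));bot.dwell(.2)
i,im=snap("wrist","w14");np.savez("w14.npz",im=im,**i);snap("side","s14");snap("top","t14")
s=cv2.imread('pics/s14.png');cv2.imwrite('pics/s14z.png',cv2.resize(s[140:290,220:400],None,fx=4,fy=4,interpolation=2))
cv2.imwrite('pics/w14z.png',cv2.resize(im[0:170,90:310,::-1],None,fx=3.5,fy=3.5,interpolation=2))
E
```

```text
relax t66.1 F [-10.8   0.1] z119.5 op39.8 w -2.6 -0.1 6.2
open t66.7 F [-10.2   0.2] z119.2 op64.0 w 0.8 0.2 0.1
```

View pics/w14z.png

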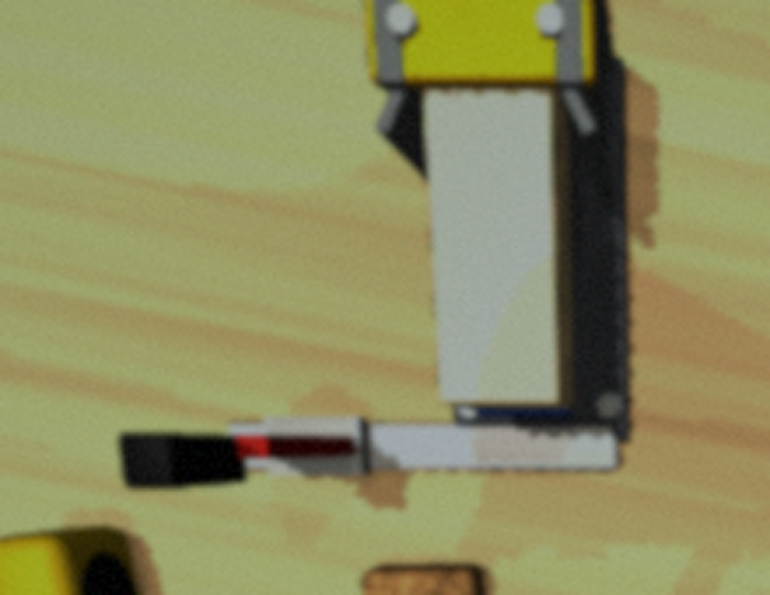

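View pics/s14z.png

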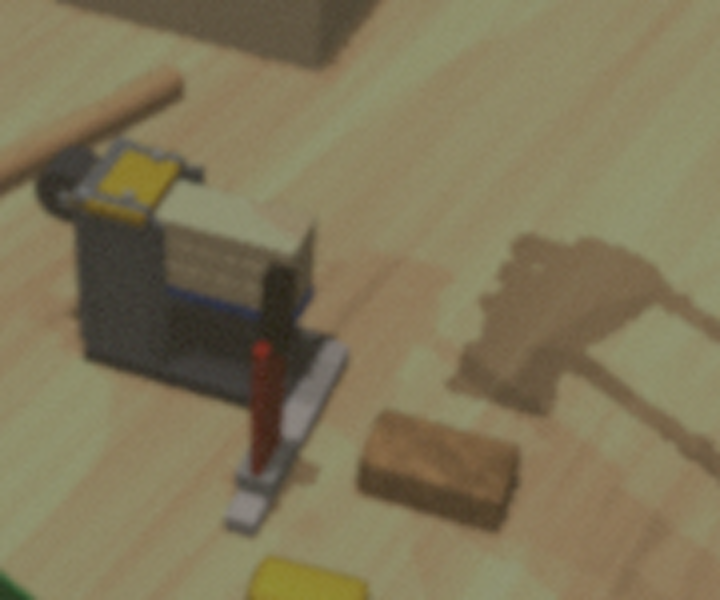

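View pics/t14.png

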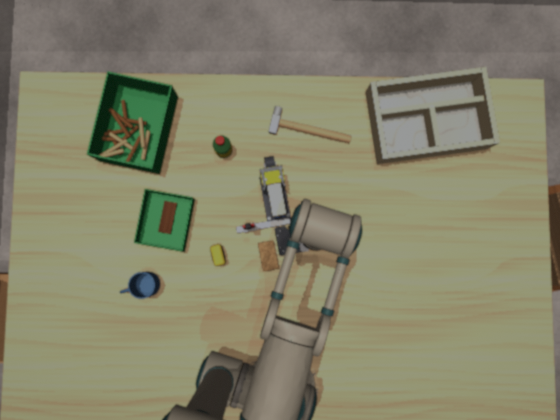

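The three blanks lie flush and flat under the lip, and none are left on the bench. Closing the gate.

```bash
python3 - <<'E'
from h import *
bot.move_pose(F(-81,95,235),down(YAW));bot.command_gripper(60)
bot.line_to(F(-81,95,153),feed=120);st("at")
bot.command_gripper(0,25);s=st("grip")
bot.line_to(F(-81,10,153),feed=80);st()
for y in (5,2,0,-2,-4,-5):
    bot.line_to(F(-81,y,153),feed=30)
    s=st(y)
    if s["wrist_force"][:2]@fy>8:break
y=toF(s["tool_pos"])[1]
bot.line_to(F(-81,y,153),feed=20);st()
bot.command_gripper(60);bot.line_to(F(-81,y,240));st()
bot.move_pose(F(-150,-60,330),down(YAW));bot.dwell(.3)
i,im=snap("wrist","w15");snap("side","s15")
s=cv2.imread('pics/s15.png');cv2.imwrite('pics/s15z.png',cv2.resize(s[140:290,220:400],None,fx=4,fy=4,interpolation=2))
E
```

```text
at t70.6 F [-80.4  94.9] z153.6 op60.1 w 0.7 0.2 0.1
grip t71.3 F [-81.  95.] z153.0 op15.9 w -1.1 0.2 1.0
 t72.6 F [-80.9   9.5] z153.0 op16.0 w -0.2 -2.3 1.5
5 t72.9 F [-80.9   5. ] z153.0 op16.0 w 0.2 0.2 1.9
2 t73.1 F [-81.    1.8] z153.0 op15.9 w 0.3 0.1 1.7
0 t73.4 F [-80.9   0.1] z153.0 op15.6 w 0.6 1.5 2.5
-2 t73.6 F [-81.  -0.] z153.0 op16.1 w 0.7 7.7 3.4
-4 t73.9 F [-81.   -0.1] z153.0 op16.0 w 1.2 12.4 3.8
 t74.2 F [-80.9   0.1] z153.1 op15.5 w 0.4 2.1 2.4
 t75.8 F [-81.6   0.1] z239.3 op60.4 w -0.3 -0.0 0.1
```

View pics/w15.png

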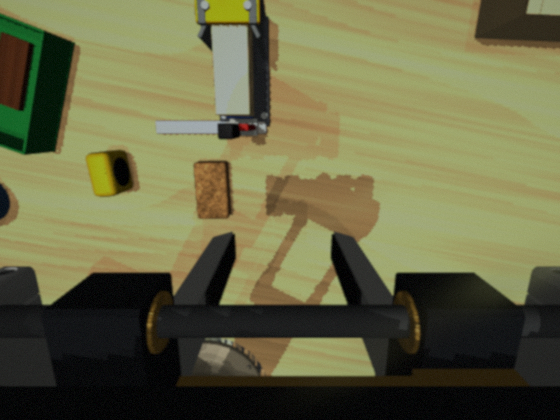

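View pics/s15.png

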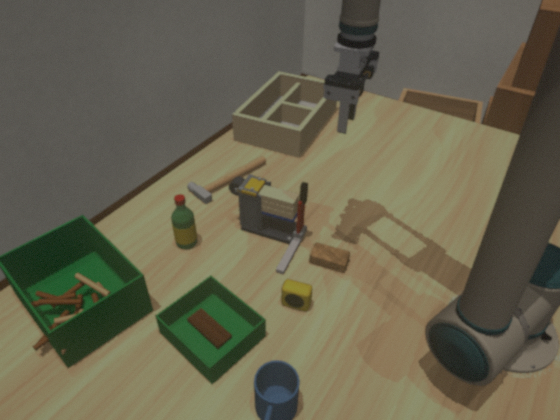

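View pics/s15z.png

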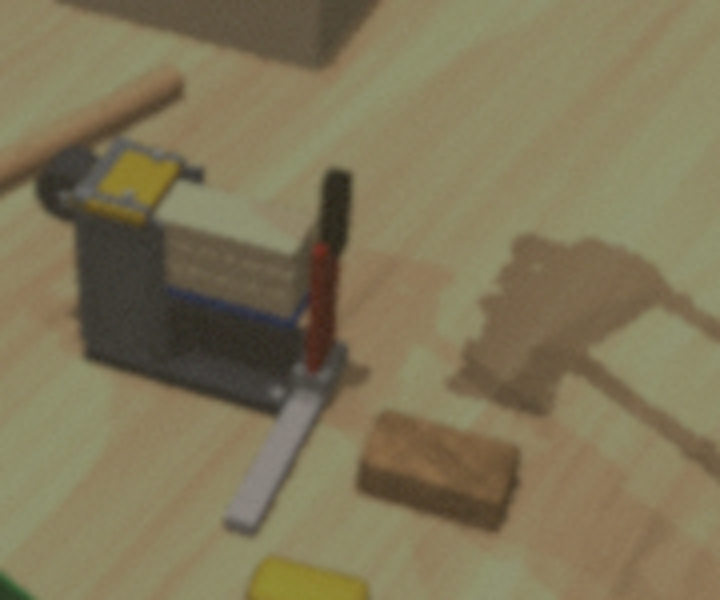

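The gate is shut in front of the flush stack (handle at side (304,192)), the off-cut is in the bin, and the other items are where they were.

```bash
python3 - <<'E'
from h import *
bot.hand_in();print("handed in")
E
```

```text
the job is handed in; nothing more can be done
handed in
```

The job is done and handed in at about 76 s; `hand_in` reports no verdict.

- **Gate, opening:** I slid it to its open end stop, at about 95 mm.
- **Off-cut:** I drew it about 70 mm out from under the lip and dropped it in the scrap bin. It shows there in the side and top views.
- **Blanks:** Only three were on the bench. I pressed each one down and slid it in until the hand stopped moving and the push force rose, within about 1 mm of where the back stop was expected. The pictures show the stack flat, flush at the front and under the lip, with no blanks left on the bench.
- **Gate, closing:** I slid it back to its closed end stop, and the last pictures show it standing in front of the stack.

In the pictures the other items had not moved. I saw no knocked blank or slackened grip, and no check failed. Two measurements differed slightly:
- The gate stops put the feeder about 0.8 mm sideways of my first camera estimate, so I corrected for that.
- The held blank looked about 3% narrower in the wrist picture than expected, which I judged to be within the calibration.

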